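Clear up the leftover nuts after drilling

TASK

Clear up after the drilling: stand the three aluminium bowls inside one another in size order, the smallest innermost, each resting flat on the floor of the next. Then pick up the parts tray and tip it so that its nuts slide off into the smallest bowl, and put the empty tray back flat on the bench. Any nut lying astray on the bench goes into the smallest bowl too; leave the drill, the bit case, the punch and the wooden block where they are.

Things in the scene. Friction and masses are not known exactly. Their poses are not given: they have to be found in the camera images.
- bowl_large: largest of three round aluminium bowls: 204 mm over the rim, 50 tall, foot 164 across, walls 3 and floor 4 mm thick, 300 g. Rolled rim 8 mm wide radially (outside at the full diameter), 10 high: grip it, one finger inside, one outside. Origin: underside centre, z up. Starts mid-bench
- bowl_medium: middle of three round aluminium bowls: 152 mm over the rim, 54 tall, foot 116 across, walls 3 and floor 4 mm thick, 160 g. Rolled rim 8 mm wide radially (outside at the full diameter), 10 high: grip it, one finger inside, one outside. Origin: underside centre, z up. Starts on the robot's right. Nested, it has about 20 mm sideways play and its rim is 8 mm above the large one's
- bowl_small: smallest of three round aluminium bowls: 100 mm over the rim, 58 tall, foot 72 across, walls 3 and floor 4 mm thick, 100 g. Rolled rim 8 mm wide radially (outside at the full diameter), 10 high: grip it, one finger inside, one outside. Origin: underside centre, z up. Opening 84 mm wide. Starts on the robot's right. Nested, it has about 20 mm sideways play and its rim is 8 mm above the middle one's
- tray: parts tray of smooth 3 mm aluminium, 180 g: flat trough 150 mm long, walls 22 mm high at back and sides, inside 92 mm wide at the back, 64 at the open front (pouring mouth). Steel nuts start to slide on it at 16 to 23 degrees. Origin: underside, mid-trough; x to the mouth, z up. Starts flat on the bench on the robot's left, mouth roughly towards the robot
- tray_grip (a point): point inside the tray's handle, 110 mm behind the tray's origin, 30 mm above its underside; axes as the tray's. The handle is a straight level black bar behind the back wall, from 76 to 176 mm behind the tray's origin, 20 mm wide (y) and 16 mm thick (z)
- tray_mouth (a point): middle of the tray's open front edge, on the upper face of its floor (75 mm ahead of the tray's origin); axes as the tray's
- tray_nut1: hexagon nut of plain steel, 24 mm over the flats, 13 mm thick, 33 g; origin at the centre of one face, z along its bore into the nut, x pointing at the middle of a flat (flats every 60 degrees). Starts lying on the tray, or is absent
- tray_nut2: hexagon nut of plain steel, 24 mm over the flats, 13 mm thick, 33 g; origin at the centre of one face, z along its bore into the nut, x pointing at the middle of a flat (flats every 60 degrees). Starts lying on the tray, or is absent
- tray_nut3: hexagon nut of plain steel, 24 mm over the flats, 13 mm thick, 33 g; origin at the centre of one face, z along its bore into the nut, x pointing at the middle of a flat (flats every 60 degrees). Starts lying on the tray, or is absent
- tray_nut4: hexagon nut of plain steel, 24 mm over the flats, 13 mm thick, 33 g; origin at the centre of one face, z along its bore into the nut, x pointing at the middle of a flat (flats every 60 degrees). Starts lying on the tray, or is absent
- tray_nut5: hexagon nut of plain steel, 24 mm over the flats, 13 mm thick, 33 g; origin at the centre of one face, z along its bore into the nut, x pointing at the middle of a flat (flats every 60 degrees). Starts lying on the tray, or is absent
- loose_nut1: hexagon nut of plain steel, 24 mm over the flats, 13 mm thick, 33 g; origin at the centre of one face, z along its bore into the nut, x pointing at the middle of a flat (flats every 60 degrees). Starts lying astray on the bench beyond the large bowl, or is absent
- loose_nut2: hexagon nut of plain steel, 24 mm over the flats, 13 mm thick, 33 g; origin at the centre of one face, z along its bore into the nut, x pointing at the middle of a flat (flats every 60 degrees). Starts lying astray on the bench beyond the large bowl, or is absent
- loose_nut3: hexagon nut of plain steel, 24 mm over the flats, 13 mm thick, 33 g; origin at the centre of one face, z along its bore into the nut, x pointing at the middle of a flat (flats every 60 degrees). Starts lying astray on the bench beyond the large bowl, or is absent
- drill: bystander: compact cordless drill standing on its battery, 190 mm tall; origin at the centre of the underside
- bit_case: bystander: closed black plastic bit case, 95 x 150 x 43 mm; origin at the centre of the underside
- punch: bystander: steel punch lying down, 120 mm long, 12 mm thick; origin under its middle
- wood_block: bystander: wooden block with drilled holes, 60 x 110 x 38 mm; origin at the centre of the underside

How it is judged:
On the way, in this order (a step that is already met when the one before it is completed fails the run):
1. the three bowls are nested in size order, each standing flat on the floor of the next (horizontal distance between bowl_medium and bowl_large below 0.03 m and z of bowl_medium in the frame of bowl_large between 0 and 0.01 m and angle between the z axis of bowl_medium and the z axis of bowl_large, either way round below 0.12 rad and horizontal distance between bowl_small and bowl_medium below 0.03 m and z of bowl_small in the frame of bowl_medium between 0 and 0.01 m and angle between the z axis of bowl_small and the z axis of bowl_medium, either way round below 0.12 rad and angle between bowl_large's own z axis and vertical below 0.12 rad and contact force between the fingers and bowl_small below 0.05 N and contact force between the fingers and bowl_medium below 0.05 N), for 0.2 s.
2. the tray, with nuts still on it, is held tipped with its mouth above the smallest bowl (angle between tray's own z axis and vertical above 0.2 rad and z of tray_mouth in the frame of bowl_small above 0.04 m and horizontal distance between tray_mouth and bowl_small below 0.08 m and ((x of tray_nut1 in the frame of tray between -0.075 and 0.078 m and y of tray_nut1 in the frame of tray between -0.05 and 0.05 m and z of tray_nut1 in the frame of tray between 0 and 0.035 m) or (x of tray_nut2 in the frame of tray between -0.075 and 0.078 m and y of tray_nut2 in the frame of tray between -0.05 and 0.05 m and z of tray_nut2 in the frame of tray between 0 and 0.035 m) or (x of tray_nut3 in the frame of tray between -0.075 and 0.078 m and y of tray_nut3 in the frame of tray between -0.05 and 0.05 m and z of tray_nut3 in the frame of tray between 0 and 0.035 m) or (x of tray_nut4 in the frame of tray between -0.075 and 0.078 m and y of tray_nut4 in the frame of tray between -0.05 and 0.05 m and z of tray_nut4 in the frame of tray between 0 and 0.035 m) or (x of tray_nut5 in the frame of tray between -0.075 and 0.078 m and y of tray_nut5 in the frame of tray between -0.05 and 0.05 m and z of tray_nut5 in the frame of tray between 0 and 0.035 m))), for 0.05 s.
At the end, for the whole second after the job is handed in: Bowls nested small in middle in large: centres within 30 mm, undersides at most 10 mm apart, within 7 degrees of flat. Every nut present lies inside the smallest bowl, below its rim. The empty tray is at rest flat on the bench (within 6 degrees and 6 mm) (horizontal distance between bowl_medium and bowl_large below 0.03 m and z of bowl_medium in the frame of bowl_large between 0 and 0.01 m and angle between the z axis of bowl_medium and the z axis of bowl_large, either way round below 0.12 rad and horizontal distance between bowl_small and bowl_medium below 0.03 m and z of bowl_small in the frame of bowl_medium between 0 and 0.01 m and angle between the z axis of bowl_small and the z axis of bowl_medium, either way round below 0.12 rad and angle between bowl_large's own z axis and vertical below 0.12 rad and horizontal distance between each of tray_nut1, tray_nut2, tray_nut3, tray_nut4, tray_nut5, loose_nut1, loose_nut2, loose_nut3 and bowl_small below 0.046 m and z of tray_nut1 in the frame of bowl_small between 0 and 0.058 m and z of tray_nut2 in the frame of bowl_small between 0 and 0.058 m and z of tray_nut3 in the frame of bowl_small between 0 and 0.058 m and z of tray_nut4 in the frame of bowl_small between 0 and 0.058 m and z of tray_nut5 in the frame of bowl_small between 0 and 0.058 m and z of loose_nut1 in the frame of bowl_small between 0 and 0.058 m and z of loose_nut2 in the frame of bowl_small between 0 and 0.058 m and z of loose_nut3 in the frame of bowl_small between 0 and 0.058 m and angle between tray's own z axis and vertical below 0.1 rad and height (world z) of tray between -0.004 and 0.006 m and linear speed of each of tray, bowl_small below 0.02 m/s); the robot touches nothing.
It fails at once if the drill is pushed more than 30 mm from its place (distance of drill from where it was at the start of the episode above 0.03 m).
It fails at once if the bit case is pushed more than 30 mm from its place (distance of bit_case from where it was at the start of the episode above 0.03 m).
It fails at once if the punch is pushed more than 30 mm from its place (distance of punch from where it was at the start of the episode above 0.03 m).
It fails at once if the wood block is pushed more than 30 mm from its place (distance of wood_block from where it was at the start of the episode above 0.03 m).
Of tray_nut1, tray_nut2, tray_nut3, tray_nut4, tray_nut5 only 3 to 5 are there at a start; the rules pass over those that are not, and their reading is None.
Of loose_nut1, loose_nut2, loose_nut3 only 1 to 3 are there at a start; the rules pass over those that are not, and their reading is None.
At some moment in a run one of bowl_medium, bowl_small, loose_nut1, loose_nut2, loose_nut3 may be knocked a few centimetres aside while the robot is not near it.
It also fails if it takes over 210 s, if anything falls off the work surface, if the arm or the gripper's body presses on something with over 40 N, if the wrist force passes 120 N, or if a joint passes its speed limit or range.

ROBOT

A 6-joint arm with a two-finger parallel gripper is mounted at the origin on the work surface. World frame = base frame: x ahead of the robot, y to its left, z up, the work surface at z = 0. Lengths are in m, angles in rad, forces in N, time in s.
With the tool pointing down it reaches from about 0.425 to 0.95 m from the base axis. Payload 3.5 kg.
Tool frame: the origin (TCP) lies midway between the tips of the shut fingers; the grasp point (between the pads) lies 19 mm behind it (robot.pinch_z is the distance from the TCP to the grasp point, in m); z points along the fingers, y is the line along which they close (so a half turn about z gives the same grasp; the last joint's range is limited). The gripper opens to 85 mm and grips with 20 to 120 N. Pads are 22 mm wide; open, the fingers measure 114 mm over their backs; the gripper's body (76 mm by 85 mm) begins 54 mm behind the grasp point. The pads swing forward as they close: fully open they stand 13 mm farther back than shut.
Start: joints at [0.95, 0.286, 1.577, -0, 1.279, -0.15], TCP at [0.306, 0.602, 0.231] pointing down, gripper open.
Joint ranges: [-2.77, 2.77], [-0.9, 2.22], [0.21, 2.48], [-1.53, 4.67], [0.24, 2.81], [-2.84, 2.84]. Speed limits (rad/s): [2.79, 2.79, 3.14, 3.14, 3.14, 3.14].

INTERFACE

Orientations are given as a rotation vector (axis times angle).
In Python, from bench import get_state, imaging, robot, boxes_of, pinpoint gives the robot as it stands.
- The arm moves only by the tool drive_tool, never from a script. Its argument "increments" is a list of rows, each a list of 2 entries, a list of its own where there are three numbers: the shift along the tool's x, y, z as a fraction of full scale, then the turn about the tool's z as a fraction of full scale. A call has 1 to 8 rows; each row is the pose to reach, as a shift and turn from the pose commanded when the call began, along the tool's axes at that moment, turning the shorter way round; what a row does not reach only later rows make up. Full scale, the value 1, is 0.1 m for a shift and pi rad for a turn. A row lasts 1/8 s, in which the tool goes at most 62.5 mm and 10.7 degrees, less where a joint would pass 70% of its speed; a pose out of reach is approached as far as the arm can. A call with a number of a shift or a turn outside -1 to 1 is refused whole. A call with a gripper value outside its range is refused whole. "jaw" is the opening, from 0 (shut) to 1 (fully open), set as the call begins (left out, the last holds). The fingers move at their own pace and stop on an object; the grip force is fixed at half the most. Time passes only in rows, so rows that repeat a pose let the fingers close. It gives the time, the measured TCP pose, the force, the opening and the grip force at its end, in the units of the state.
- get_state(): the state, without advancing time (a new reading comes with each control period).
- imaging.read_camera(name): name is "scene" or "side" or "wrist"; returns the picture (480x640x3 uint8, red, green, blue); there is no depth.
- imaging.camera_info(name): a dict with "vfov" (degrees; the focal length in pixels is half the picture's height over the tangent of half this angle, whatever the lens; pixels are square), "cx", "cy" (the principal point, pixels), "R" (3x3) and "t" (3): a world point X has camera coordinates R X + t; the wrist camera has in their place "mount" (4x4, takes a point from camera to tool coordinates, whose origin is the TCP and whose axes are the flange's). Camera axes: x right, y down, z forward; pixel columns grow to the right and rows downward; lengths in m; the calibration is good to about 2 mm. The wrist camera is an equidistant fisheye: a pixel r from the principal point sees the ray r / f radians off the axis. A picture is of the moment at which its call begins: read the wrist's pose just before it. camera_info takes no time and is no camera call.
- robot.close_job(): hands the job in; it is judged then, once.
Trained networks look in the newest picture that a camera, given by its name, has taken for a name from the list of things; names that differ only in an ending like _2 or _b are one class to them, and where a whole thing is asked for, a point or a joint stands for the part that bears it (a point fixed in the world has none). Each returns a list of dicts, best first, with "confidence" (0 to 1); they miss things now and then, are a little off and sometimes report something else, mostly with a low value. They report only what shows in the picture. A call takes as long as a camera call.
- boxes_of(camera, query): "at" ([x, y, z] in m, in world coordinates, good to about 4 mm: the middle of the surface that is visible of it).
- pinpoint(camera, query): "at" ([x, y, z] in m, in world coordinates, good to about 4 mm: a listed point, or the origin of a listed thing).
The state is a dict: "t": time; "joint_pos": joint angles; "qd": joint speeds; "joint_torque": joint torques, N m; "position": TCP position; "tool_rot": TCP orientation; "wrist_force": force on the tool from outside, world axes, zero at the start; "torque": the same for the moment, N m; "finger_gap": opening from 0.0 (shut) to 1.0 (fully open); "grip_force": force on a finger pad.
Only numpy, scipy, OpenCV 4.12 (cv2) and the standard library are available. Lean on these libraries where they do the work, as an engineer would, in place of code of your own. Each camera call takes 0.05 s, during which the arm holds its last target. There are 200 camera calls.

## Working session

There is one attempt and no reset: what is moved stays moved. The work goes in short steps, Python scripts to look and compute and a tool call to move; the robot and the scene stay as the last step left them, time stands still between calls to the robot, and variables do not carry over. Pictures are saved under pics/ and viewed, at most 14 in all, crops included, and the job is handed in when it is done.

Besides the shell and the picture viewer there is one more tool, called by a JSON object that holds its "method" and its "body", one argument or row to a line. drive_tool: Moves the arm, as the interface text tells. Its arguments: {"type":"object","properties":{"increments":{"type":"array","items":{"type":"array"}},"jaw":{"type":"number"}},"required":["increments"]}

```bash
ls; mkdir -p pics; cat > h.py <<'E'
import numpy as np, cv2
from scipy.spatial.transform import Rotation as R
from bench import get_state, imaging, robot, boxes_of, pinpoint
def snap(c,f):
    im=imaging.read_camera(c); cv2.imwrite('pics/'+f,im[:,:,::-1]); return im
def pose():
    s=get_state(); return np.array(s['position']),R.from_rotvec(s['tool_rot']).as_matrix()
E
python3 - <<'E'
from h import *
s=get_state(); print({k:np.round(v,3) for k,v in s.items()})
print(pose()[1].round(3))
for c in('scene','side','wrist'): print(c,imaging.camera_info(c))
a=snap('scene','a.png')
for q in('bowl_large','bowl_medium','bowl_small','tray','tray_grip','tray_mouth','tray_nut1','drill','bit_case','punch','wood_block'):
    print(q,[(np.round(d['at'],3).tolist(),round(d['confidence'],2)) for d in pinpoint('scene',q)])
b=snap('side','b.png')
for q in('bowl_large','bowl_medium','bowl_small','tray','tray_grip','tray_mouth','tray_nut1'):
    print(q,[(np.round(d['at'],3).tolist(),round(d['confidence'],2)) for d in pinpoint('side',q)])
E
```

```text
pics
{'t': np.float64(0.0), 'joint_pos': array([ 0.95 ,  0.287,  1.578, -0.   ,  1.279, -0.15 ]), 'qd': array([-0.002,  0.   ,  0.002,  0.001,  0.001,  0.001]), 'joint_torque': array([ 2.0000e-03, -4.0598e+01, -2.9263e+01, -0.0000e+00,  6.0000e-03,
        0.0000e+00]), 'position': array([0.306, 0.601, 0.23 ]), 'tool_rot': array([-0.733, -3.054,  0.004]), 'wrist_force': array([-0.105, -0.18 ,  0.204]), 'torque': array([ 0.034,  0.008, -0.02 ]), 'grip_force': np.float64(0.0), 'finger_gap': np.float64(1.003)}
[[-0.891  0.454 -0.001]
 [ 0.454  0.891 -0.002]
 [ 0.    -0.002 -1.   ]]
scene {'vfov': 49.30790939112303, 'cx': 314.2342390491577, 'cy': 241.53825862776975, 'R': array([[-0.79936765,  0.60080232, -0.0069235 ],
       [ 0.50999901,  0.67237148, -0.53648635],
       [-0.31766708, -0.43238081, -0.8438806 ]]), 't': array([ 0.54378551, -0.19423989,  1.31874606])}
side {'vfov': 43.46263648098808, 'cx': 325.1077538599097, 'cy': 247.76014478393068, 'R': array([[-0.94367789, -0.33082859, -0.00494808],
       [-0.21051295,  0.61188461, -0.7624182 ],
       [ 0.25525739, -0.71843557, -0.647
[... 769 characters left out ...]
[0.596, 0.316, 0.03], 0.6), ([0.545, 0.278, 0.006], 0.21)]
tray_mouth [([0.425, 0.256, -0.002], 0.66)]
tray_nut1 [([0.533, 0.319, 0.003], 0.63), ([0.544, 0.279, 0.005], 0.54), ([0.495, 0.307, 0.008], 0.44)]
drill [([0.55, -0.58, 0.004], 0.95), ([0.692, -0.057, -0.003], 0.22)]
bit_case [([0.778, -0.092, -0.002], 0.62)]
punch [([0.772, 0.125, 0.002], 0.53)]
wood_block [([0.751, 0.296, -0.0], 0.96)]
bowl_large [([0.492, 0.01, -0.002], 0.93)]
bowl_medium [([0.642, -0.221, 0.0], 0.69), ([0.394, -0.276, -0.001], 0.34)]
bowl_small [([0.398, -0.282, -0.001], 0.88)]
tray []
tray_grip [([0.598, 0.315, 0.032], 0.79)]
tray_mouth []
tray_nut1 [([0.531, 0.318, 0.008], 0.62), ([0.542, 0.281, 0.003], 0.49)]
```

View pics/a.png

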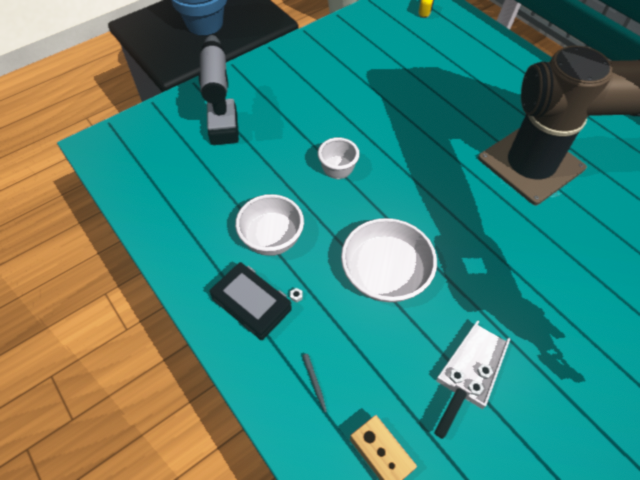

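View pics/b.png

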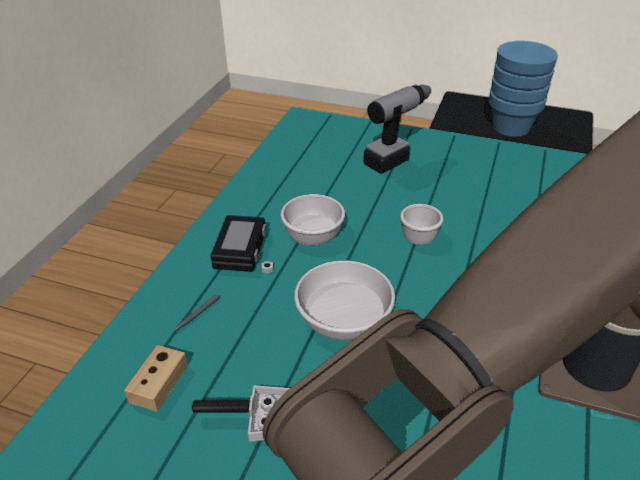

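The scene view shows the large bowl at about px (389,259), medium (270,224), small (339,157), the tray with 3 nuts near (470,375), one loose nut at (296,294) beside the bit case, the drill at (222,120) and the block at (383,448). The side view agrees, with part of the tray hidden by the arm. I'll start by moving to the medium bowl, tool y along world y.

{"method": "drive_tool", "body": {
  "increments": [
    [[-0.3,-0.25,0],-0.05],
    [[-0.6,-0.5,0],-0.1],
    [[-0.8,-0.7,0],-0.15]
  ],
  "jaw": 0.6
}}

```text
t: 1.38
position: [0.3462, 0.5017, 0.2314]
tool_rot: [-0.008, 3.141, -0.0]
wrist_force: [0.4, -0.4, 0.5]
finger_gap: 0.597
grip_force: 0.0
```

{"method": "drive_tool", "body": {
  "increments": [
    [[-0.2,-0.5,0],0],
    [[-0.4,-1,0],0]
  ]
}}

```text
t: 1.62
position: [0.3861, 0.4017, 0.2315]
tool_rot: [-0.002, 3.141, 0.0]
wrist_force: [1.3, 0.1, 0.6]
finger_gap: 0.597
grip_force: 0.0
```

{"method": "drive_tool", "body": {
  "increments": [
    [[-0.2,-0.5,0],0],
    [[-0.4,-1,0],0]
  ]
}}

```text
t: 1.88
position: [0.4262, 0.3014, 0.2316]
tool_rot: [-0.001, 3.141, 0.0]
wrist_force: [0.7, 0.0, -0.4]
finger_gap: 0.599
grip_force: 0.0
```

{"method": "drive_tool", "body": {
  "increments": [
    [[-0.2,-0.5,0],0],
    [[-0.4,-1,0],0]
  ]
}}

```text
t: 2.12
position: [0.4663, 0.2013, 0.2317]
tool_rot: [-0.001, 3.141, 0.0]
wrist_force: [0.3, 0.6, -0.1]
finger_gap: 0.602
grip_force: 0.0
```

{"method": "drive_tool", "body": {
  "increments": [
    [[-0.2,-0.5,0],0],
    [[-0.4,-1,0],0]
  ]
}}

```text
t: 2.38
position: [0.5064, 0.1013, 0.2317]
tool_rot: [-0.001, 3.141, 0.0]
wrist_force: [0.8, -0.4, -0.4]
finger_gap: 0.601
grip_force: 0.0
```

{"method": "drive_tool", "body": {
  "increments": [
    [[-0.2,-0.5,0],0],
    [[-0.4,-1,0],0]
  ]
}}

```text
t: 2.62
position: [0.5464, 0.0012, 0.2317]
tool_rot: [-0.0, 3.141, -0.0]
wrist_force: [0.5, -0.2, -0.4]
finger_gap: 0.599
grip_force: 0.0
```

{"method": "drive_tool", "body": {
  "increments": [
    [[-0.2,-0.5,0],0],
    [[-0.4,-1,0],0]
  ]
}}

```text
t: 2.88
position: [0.5865, -0.0988, 0.2316]
tool_rot: [-0.0, 3.141, -0.0]
wrist_force: [0.4, -0.3, 0.4]
finger_gap: 0.597
grip_force: 0.0
```

{"method": "drive_tool", "body": {
  "increments": [
    [[-0.2,-0.5,0],0],
    [[-0.4,-1,0],0]
  ]
}}

```text
t: 3.12
position: [0.6265, -0.1987, 0.2315]
tool_rot: [-0.0, 3.141, -0.0]
wrist_force: [-0.2, -0.0, 0.6]
finger_gap: 0.597
grip_force: 0.0
```

```bash
cat >> h.py <<'E'
def find(qs,cams=('scene','side'),n=3):
    for c in cams:
        imaging.read_camera(c)
        for q in qs: print(c,q,[(np.round(d['at'],3).tolist(),round(d['confidence'],2)) for d in pinpoint(c,q)[:n]])
def go(target):
    p,M=pose(); print('pos',p.round(4),'tool shift (full scale)',(M.T@(np.array(target)-p)/0.1).round(2))
E
python3 - <<'E'
from h import *
find(['bowl_medium','bowl_large','bowl_small','tray'],('scene','side','wrist'),2)
s=get_state();print(s['t']);go([.643,-.293,.034]);print(pose()[1].round(3))
E
```

```text
scene bowl_medium [([0.639, -0.223, -0.006], 0.9)]
scene bowl_large [([0.492, 0.009, 0.001], 0.61)]
scene bowl_small [([0.397, -0.283, -0.003], 0.78), ([0.752, 0.297, -0.002], 0.52)]
scene tray [([0.491, 0.287, 0.004], 0.8)]
side bowl_medium [([0.642, -0.221, -0.0], 0.72)]
side bowl_large [([0.492, 0.008, 0.0], 0.78), ([0.394, -0.279, 0.0], 0.45)]
side bowl_small [([0.395, -0.277, -0.002], 0.56)]
side tray [([0.485, 0.282, 0.001], 0.86)]
wrist bowl_medium [([0.639, -0.218, 0.005], 0.79)]
wrist bowl_large [([0.491, 0.009, 0.001], 0.6)]
wrist bowl_small []
wrist tray []
3.875
pos [ 0.626  -0.1966  0.2315] tool shift (full scale) [-0.17 -0.96  1.98]
[[-1.    -0.001  0.   ]
 [-0.001  1.    -0.   ]
 [-0.    -0.    -1.   ]]
```

{"method": "drive_tool", "body": {
  "increments": [
    [[-0.08,-0.5,0.1],0],
    [[-0.16,-0.96,0.2],0],
    [[-0.16,-0.96,0.7],0],
    [[-0.16,-0.96,1],0]
  ],
  "jaw": 0.6
}}

```text
t: 4.38
position: [0.6409, -0.2932, 0.1284]
tool_rot: [-0.001, -3.139, -0.003]
wrist_force: [-0.0, -0.1, -0.2]
finger_gap: 0.597
grip_force: 0.0
```

{"method": "drive_tool", "body": {
  "increments": [
    [[0,0,0.5],0],
    [[0,0,0.8],0],
    [[0,0,0.98],0],
    [[0,0,0.98],0]
  ]
}}

```text
t: 4.88
position: [0.6413, -0.2925, 0.0319]
tool_rot: [0.001, -3.139, -0.002]
wrist_force: [-1.1, -0.7, 0.7]
finger_gap: 0.6
grip_force: 0.0
```

{"method": "drive_tool", "body": {
  "increments": [
    [[0,0,0],0],
    [[0,0,0],0],
    [[0,0,0],0],
    [[0,0,0],0],
    [[0,0,0],0]
  ],
  "jaw": 0
}}

```text
t: 5.5
position: [0.6437, -0.2936, 0.0357]
tool_rot: [0.001, 3.137, -0.002]
wrist_force: [2.3, -0.3, 6.2]
finger_gap: 0.101
grip_force: 57.1
```

{"method": "drive_tool", "body": {
  "increments": [
    [[0,0,-0.3],0],
    [[0,0,-0.6],0],
    [[0,0,-0.9],0],
    [[0,0,-0.9],0]
  ]
}}

```text
t: 6.0
position: [0.6432, -0.294, 0.126]
tool_rot: [-0.002, 3.138, -0.006]
wrist_force: [-0.6, -0.7, -1.1]
finger_gap: 0.1
grip_force: 58.6
```

```bash
python3 - <<'E'
from h import *
find(['bowl_medium'],('scene','side','wrist'),2)
snap('side','c.png');p=pose()[0];print(p)
E
```

```text
scene bowl_medium [([0.638, -0.226, 0.08], 0.7)]
side bowl_medium [([0.639, -0.224, 0.083], 0.87)]
wrist bowl_medium [([0.631, -0.224, 0.086], 0.73)]
[ 0.6411707  -0.29248877  0.12121995]
```

View pics/c.png

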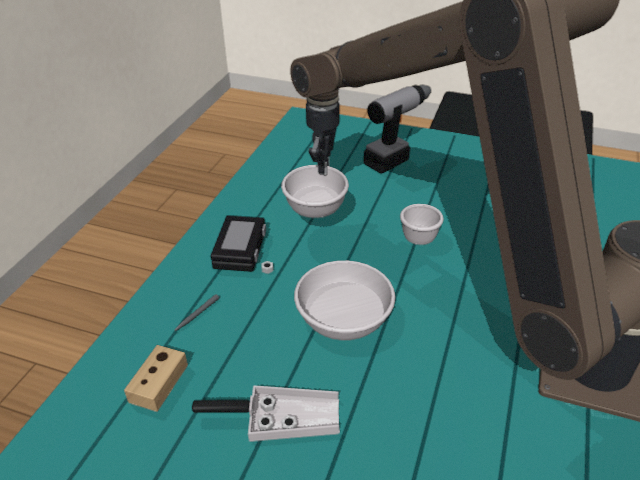

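The medium bowl is held level at about px (315,192), and the tray clearly has 3 nuts. Next it goes into the large bowl.

{"method": "drive_tool", "body": {
  "increments": [
    [[0.25,0.4,-0.1],0],
    [[0.5,0.8,-0.1],0]
  ]
}}

```text
t: 6.6
position: [0.5917, -0.2126, 0.1332]
tool_rot: [0.001, 3.141, -0.0]
wrist_force: [0.4, 0.5, -1.2]
finger_gap: 0.093
grip_force: 58.6
```

{"method": "drive_tool", "body": {
  "increments": [
    [[0.25,0.4,0],0],
    [[0.5,0.8,0],0]
  ]
}}

```text
t: 6.85
position: [0.5408, -0.1317, 0.1327]
tool_rot: [0.001, -3.141, -0.001]
wrist_force: [0.2, 0.4, -1.1]
finger_gap: 0.095
grip_force: 58.6
```

{"method": "drive_tool", "body": {
  "increments": [
    [[0.25,0.4,0],0],
    [[0.49,0.77,0],0],
    [[0.49,0.77,0],0],
    [[0.49,0.77,0],0]
  ]
}}

```text
t: 7.35
position: [0.4933, -0.0563, 0.1334]
tool_rot: [-0.001, 3.141, -0.001]
wrist_force: [0.9, 0.2, -1.4]
finger_gap: 0.092
grip_force: 58.6
```

```bash
python3 - <<'E'
from h import *
find(['bowl_medium','bowl_large'],('scene','side','wrist'),2)
s=get_state();print(s['t'],s['position'])
E
```

```text
scene bowl_medium [([0.488, 0.011, 0.089], 0.82)]
scene bowl_large [([0.493, 0.006, 0.002], 0.86), ([0.753, 0.295, -0.0], 0.62)]
side bowl_medium [([0.489, 0.01, 0.094], 0.79)]
side bowl_large [([0.491, 0.009, -0.002], 0.97)]
wrist bowl_medium [([0.485, 0.011, 0.099], 0.88)]
wrist bowl_large []
7.8 [ 0.49304297 -0.05637865  0.13323866]
```

{"method": "drive_tool", "body": {
  "increments": [
    [[0,0.02,0.5],0],
    [[0,0.02,0.75],0],
    [[0,0.02,0.89],0],
    [[0,0.02,0.89],0],
    [[0,0.02,0.89],0]
  ]
}}

```text
t: 8.43
position: [0.4943, -0.0549, 0.0458]
tool_rot: [-0.001, 3.139, -0.002]
wrist_force: [0.2, -4.1, 2.3]
finger_gap: 0.097
grip_force: 62.9
```

{"method": "drive_tool", "body": {
  "increments": [
    [[0,0,0],0],
    [[0,0,0],0],
    [[0,0,0],0]
  ],
  "jaw": 0.22
}}

```text
t: 8.8
position: [0.4927, -0.0537, 0.0442]
tool_rot: [0.001, -3.141, -0.001]
wrist_force: [-0.3, -0.3, -0.4]
finger_gap: 0.223
grip_force: 0.0
```

{"method": "drive_tool", "body": {
  "increments": [
    [[0,0,-0.4],0],
    [[0,0,-0.8],0],
    [[0,0,-1],0],
    [[0,0,-1],0]
  ]
}}

```text
t: 9.3
position: [0.4941, -0.0542, 0.1461]
tool_rot: [-0.001, 3.138, -0.002]
wrist_force: [0.1, 0.1, 1.1]
finger_gap: 0.217
grip_force: 0.0
```

```bash
python3 - <<'E'
from h import *
find(['bowl_medium','bowl_large','bowl_small'],('scene','side'),2)
s=get_state();print(s['t'],s['position'])
E
```

```text
scene bowl_medium [([0.489, 0.009, -0.001], 0.62)]
scene bowl_large []
scene bowl_small [([0.536, 0.319, 0.002], 0.67), ([0.392, -0.281, -0.002], 0.65)]
side bowl_medium [([0.488, 0.012, 0.002], 0.9)]
side bowl_large []
side bowl_small [([0.399, -0.279, -0.001], 0.62)]
9.7 [ 0.49239668 -0.05385781  0.14329233]
```

{"method": "drive_tool", "body": {
  "increments": [
    [[0.16,-0.45,0],0],
    [[0.32,-0.9,0],0]
  ],
  "jaw": 0.5
}}

```text
t: 9.95
position: [0.4606, -0.1446, 0.144]
tool_rot: [0.004, -3.141, -0.0]
wrist_force: [0.5, -0.5, -0.2]
finger_gap: 0.498
grip_force: 0.0
```

{"method": "drive_tool", "body": {
  "increments": [
    [[0.16,-0.45,0],0],
    [[0.32,-0.9,0],0]
  ]
}}

```text
t: 10.2
position: [0.4283, -0.2353, 0.144]
tool_rot: [0.001, -3.141, -0.0]
wrist_force: [-0.5, -0.2, 0.3]
finger_gap: 0.499
grip_force: 0.0
```

{"method": "drive_tool", "body": {
  "increments": [
    [[0.16,-0.45,0],0],
    [[0.32,-0.92,0],0],
    [[0.32,-0.92,0],0]
  ]
}}

```text
t: 10.58
position: [0.3961, -0.3288, 0.1443]
tool_rot: [0.007, 3.142, -0.001]
wrist_force: [0.1, 0.4, 0.0]
finger_gap: 0.499
grip_force: 0.0
```

```bash
python3 - <<'E'
from h import *
find(['bowl_small'],('scene','side','wrist'),2)
go([.396,-.326,.038])
E
```

```text
scene bowl_small [([0.394, -0.28, -0.0], 0.61)]
side bowl_small [([0.396, -0.278, -0.001], 0.88)]
wrist bowl_small [([0.398, -0.284, 0.004], 0.69)]
pos [ 0.3974 -0.3248  0.1441] tool shift (full scale) [ 0.01 -0.01  1.06]
```

{"method": "drive_tool", "body": {
  "increments": [
    [[0,0,0.5],0],
    [[0,0,0.8],0],
    [[0,0,1],0],
    [[0,0,1],0]
  ],
  "jaw": 0.5
}}

```text
t: 11.38
position: [0.3965, -0.324, 0.0426]
tool_rot: [0.003, -3.139, -0.005]
wrist_force: [0.2, 0.4, 1.2]
finger_gap: 0.5
grip_force: 0.0
```

{"method": "drive_tool", "body": {
  "increments": [
    [[0,0,0.05],0],
    [[0,0,0.05],0],
    [[0,0,0.05],0],
    [[0,0,0.05],0],
    [[0,0,0.05],0]
  ],
  "jaw": 0
}}

```text
t: 12.0
position: [0.3973, -0.3264, 0.0402]
tool_rot: [-0.001, 3.141, -0.001]
wrist_force: [-1.7, 1.6, 6.0]
finger_gap: 0.093
grip_force: 56.4
```

{"method": "drive_tool", "body": {
  "increments": [
    [[0,0,-0.3],0],
    [[0,0,-0.7],0],
    [[0,0,-1],0],
    [[0,0,-1],0]
  ]
}}

```text
t: 12.5
position: [0.3984, -0.3278, 0.1418]
tool_rot: [-0.0, 3.137, -0.009]
wrist_force: [-0.3, -0.5, -1.5]
finger_gap: 0.093
grip_force: 59.6
```

{"method": "drive_tool", "body": {
  "increments": [
    [[-0.16,0.48,-0.1],0],
    [[-0.32,0.96,-0.1],0]
  ]
}}

```text
t: 12.75
position: [0.4288, -0.2291, 0.1479]
tool_rot: [-0.003, -3.141, -0.001]
wrist_force: [0.1, -0.0, -0.9]
finger_gap: 0.092
grip_force: 59.6
```

{"method": "drive_tool", "body": {
  "increments": [
    [[-0.16,0.48,0],0],
    [[-0.32,0.96,0],0]
  ]
}}

```text
t: 13.0
position: [0.4603, -0.1321, 0.147]
tool_rot: [-0.0, -3.139, -0.002]
wrist_force: [0.1, 0.1, -1.6]
finger_gap: 0.091
grip_force: 59.6
```

{"method": "drive_tool", "body": {
  "increments": [
    [[-0.16,0.48,0],0],
    [[-0.3,0.98,0],0],
    [[-0.3,0.98,0],0],
    [[-0.3,0.98,0],0]
  ]
}}

```text
t: 13.5
position: [0.49, -0.0359, 0.1475]
tool_rot: [0.002, -3.139, -0.0]
wrist_force: [0.6, 0.0, -1.1]
finger_gap: 0.092
grip_force: 59.7
```

```bash
python3 - <<'E'
from h import *
find(['bowl_small','bowl_medium'],('scene','side','wrist'),2)
s=get_state();print(s['t'],s['position'])
E
```

```text
scene bowl_small [([0.49, 0.01, 0.103], 0.81)]
scene bowl_medium [([0.489, 0.012, -0.001], 0.69)]
side bowl_small [([0.49, 0.01, 0.105], 0.81), ([0.542, 0.28, 0.004], 0.34)]
side bowl_medium [([0.488, 0.011, 0.003], 0.63), ([0.494, 0.011, 0.105], 0.32)]
wrist bowl_small [([0.494, 0.009, 0.109], 0.64)]
wrist bowl_medium [([0.483, 0.012, 0.007], 0.69)]
13.95 [ 0.49090785 -0.03656309  0.14940585]
```

{"method": "drive_tool", "body": {
  "increments": [
    [[0,0.03,0.5],0],
    [[0,0.03,0.8],0],
    [[0,0.03,0.98],0],
    [[0,0.03,0.98],0],
    [[0,0.03,0.98],0]
  ]
}}

```text
t: 14.58
position: [0.4914, -0.0333, 0.0521]
tool_rot: [-0.001, 3.141, -0.001]
wrist_force: [-0.6, 0.7, -0.9]
finger_gap: 0.091
grip_force: 59.7
```

{"method": "drive_tool", "body": {
  "increments": [
    [[0,0,0],0],
    [[0,0,0],0],
    [[0,0,0],0]
  ],
  "jaw": 0.22
}}

```text
t: 14.95
position: [0.4912, -0.0331, 0.0518]
tool_rot: [-0.001, 3.141, -0.0]
wrist_force: [0.2, -0.9, -0.2]
finger_gap: 0.222
grip_force: 0.0
```

{"method": "drive_tool", "body": {
  "increments": [
    [[0,0,-0.4],0],
    [[0,0,-0.8],0],
    [[0,0,-1],0],
    [[0,0,-1],0]
  ]
}}

```text
t: 15.45
position: [0.4923, -0.0334, 0.1534]
tool_rot: [-0.001, 3.137, -0.002]
wrist_force: [-1.0, 0.0, -0.6]
finger_gap: 0.222
grip_force: 0.0
```

```bash
python3 - <<'E'
from h import *
find(['bowl_small','bowl_medium','loose_nut1'],('scene','side','wrist'),4)
s=get_state();print(s['t'],s['position'])
im=snap('scene','d.png'); cv2.imwrite('pics/d2.png',cv2.resize(im[180:420,200:520,::-1],(800,600)))
E
```

```text
scene bowl_small [([0.492, 0.015, 0.003], 0.83)]
scene bowl_medium [([0.493, 0.012, 0.001], 0.97)]
scene loose_nut1 [([0.689, -0.058, -0.0], 0.55)]
side bowl_small []
side bowl_medium [([0.487, 0.013, 0.003], 0.79), ([0.542, 0.28, 0.002], 0.74)]
side loose_nut1 [([0.687, -0.055, -0.003], 0.51)]
wrist bowl_small [([0.492, 0.011, 0.01], 0.6)]
wrist bowl_medium []
wrist loose_nut1 [([0.69, -0.055, -0.003], 0.59)]
16.05 [ 0.490852   -0.03302471  0.15108056]
```

View pics/d2.png

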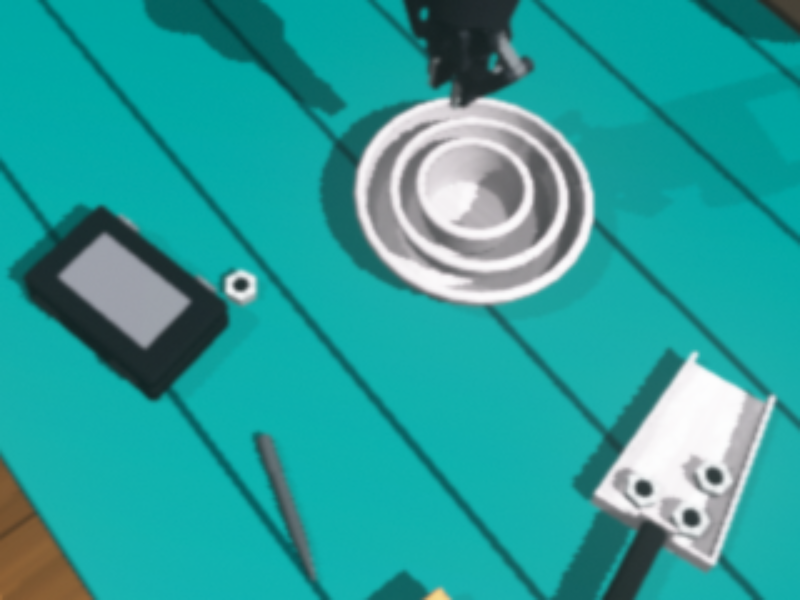

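The bowls are nested and the loose nut sits right beside the case. Next is the loose nut, with a closer wrist look first.

{"method": "drive_tool", "body": {
  "increments": [
    [[-0.5,-0.1,0],0],
    [[-1,-0.12,0],0]
  ],
  "jaw": 0.55
}}

```text
t: 16.35
position: [0.5921, -0.0455, 0.1515]
tool_rot: [0.0, 3.141, -0.001]
wrist_force: [0.3, -0.5, 0.6]
finger_gap: 0.545
grip_force: 0.0
```

{"method": "drive_tool", "body": {
  "increments": [
    [[-0.5,-0.1,0],0],
    [[-0.98,-0.11,0],0],
    [[-0.98,-0.11,0],0]
  ]
}}

```text
t: 16.73
position: [0.691, -0.0563, 0.15]
tool_rot: [0.001, -3.141, -0.0]
wrist_force: [-0.6, 0.7, 0.1]
finger_gap: 0.549
grip_force: 0.0
```

```bash
python3 - <<'E'
from h import *
def ray(cam,u,v,z):
    c=imaging.camera_info(cam); f=240/np.tan(np.radians(c['vfov']/2)); Rm=np.array(c['R']);C=-Rm.T@c['t']
    d=Rm.T@[(u-c['cx'])/f,(v-c['cy'])/f,1]; return C+d*(z-C[2])/d[2]
for x,y in((105,208),(228,312),(152,390)): print(ray('scene',200+x*.4,180+y*.4,.043).round(3))
s=get_state();print(s['position'])
im=snap('wrist','e.png')
print([(np.round(d['at'],3),d['confidence']) for d in pinpoint('wrist','loose_nut1')])
E
```

```text
[ 0.744 -0.172  0.043]
[ 0.717 -0.029  0.043]
[ 0.804 -0.01   0.043]
[ 0.69103307 -0.05628079  0.14999554]
[(array([ 0.689, -0.052, -0.003]), 0.59), (array([ 0.751,  0.302, -0.003]), 0.46)]
```

View pics/e.png

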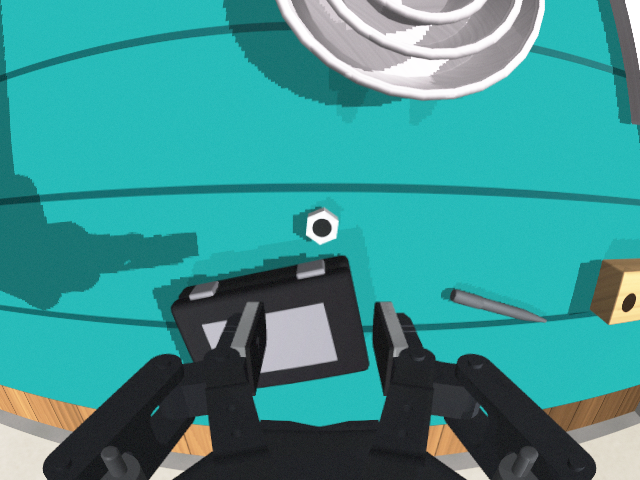

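The nut at px (322,226) has flats facing left and right, square to the closing line, and about 20 mm clear of the case. I'll grasp it directly.

{"method": "drive_tool", "body": {
  "increments": [
    [[0.02,0.02,0.4],0],
    [[0.02,0.02,0.8],0],
    [[0.02,0.02,0.95],0],
    [[0.02,0.02,0.95],0]
  ],
  "jaw": 0.55
}}

```text
t: 17.32
position: [0.6857, -0.0538, 0.0558]
tool_rot: [0.001, -3.139, -0.001]
wrist_force: [0.4, -0.1, -0.6]
finger_gap: 0.549
grip_force: 0.0
```

{"method": "drive_tool", "body": {
  "increments": [
    [[0,0,0.3],0],
    [[0,0,0.49],0],
    [[0,0,0.49],0],
    [[0,0,0.49],0]
  ]
}}

```text
t: 17.82
position: [0.6878, -0.0542, 0.0086]
tool_rot: [-0.001, 3.14, -0.001]
wrist_force: [0.8, -0.1, 0.3]
finger_gap: 0.549
grip_force: 0.0
```

{"method": "drive_tool", "body": {
  "increments": [
    [[0,0,0],0],
    [[0,0,0],0],
    [[0,0,0],0],
    [[0,0,0],0],
    [[0,0,0],0]
  ],
  "jaw": 0
}}

```text
t: 18.45
position: [0.6882, -0.0542, 0.0092]
tool_rot: [-0.001, 3.139, -0.001]
wrist_force: [-1.7, 0.0, 5.4]
finger_gap: 0.246
grip_force: 58.8
```

{"method": "drive_tool", "body": {
  "increments": [
    [[0,0,-0.4],0],
    [[0,0,-0.8],0],
    [[0,0,-1],0],
    [[0,0,-1],0]
  ]
}}

```text
t: 18.95
position: [0.6879, -0.0542, 0.1089]
tool_rot: [-0.001, 3.138, -0.001]
wrist_force: [0.2, -0.2, -1.6]
finger_gap: 0.247
grip_force: 58.8
```

{"method": "drive_tool", "body": {
  "increments": [
    [[0.5,0.15,0],0],
    [[1,0.34,0],0]
  ]
}}

```text
t: 19.2
position: [0.5842, -0.0197, 0.1042]
tool_rot: [-0.001, -3.137, -0.002]
wrist_force: [0.5, -0.1, -0.6]
finger_gap: 0.249
grip_force: 58.8
```

{"method": "drive_tool", "body": {
  "increments": [
    [[0.5,0.15,0],0],
    [[0.97,0.34,0],0],
    [[0.97,0.34,0],0],
    [[0.97,0.34,0],0]
  ]
}}

```text
t: 19.7
position: [0.4897, 0.014, 0.1064]
tool_rot: [0.001, -3.141, -0.0]
wrist_force: [0.5, -0.4, 0.7]
finger_gap: 0.245
grip_force: 58.8
```

{"method": "drive_tool", "body": {
  "increments": [
    [[0,0,0.4],0],
    [[0,0,0.75],0],
    [[0,0,0.75],0]
  ]
}}

```text
t: 20.08
position: [0.4884, 0.0139, 0.0294]
tool_rot: [-0.0, -3.135, -0.002]
wrist_force: [-0.1, -0.2, -0.4]
finger_gap: 0.246
grip_force: 58.9
```

{"method": "drive_tool", "body": {
  "increments": [
    [[0,0,0],0],
    [[0,0,0],0],
    [[0,0,-0.5],0],
    [[0,0,-1],0],
    [[0,0,-1],0]
  ],
  "jaw": 0.4
}}

```text
t: 20.7
position: [0.4943, 0.0133, 0.1391]
tool_rot: [-0.001, 3.128, -0.004]
wrist_force: [0.1, -0.1, -0.9]
finger_gap: 0.397
grip_force: 0.0
```

```bash
python3 - <<'E'
from h import *
find(['bowl_small','bowl_medium','loose_nut1'],('scene',),4)
find(['tray','tray_grip','tray_mouth'],('scene','side','wrist'),2)
s=get_state();print(s['t'],s['position'])
E
```

```text
scene bowl_small [([0.488, 0.016, 0.005], 0.96)]
scene bowl_medium [([0.489, 0.013, -0.001], 0.9)]
scene loose_nut1 [([0.493, 0.008, 0.01], 0.54)]
scene tray [([0.488, 0.286, 0.001], 0.69)]
scene tray_grip [([0.595, 0.314, 0.029], 0.63)]
scene tray_mouth [([0.418, 0.257, 0.002], 0.92)]
side tray [([0.486, 0.281, 0.001], 0.67), ([0.752, 0.298, -0.0], 0.17)]
side tray_grip [([0.597, 0.313, 0.03], 0.94), ([0.495, 0.304, 0.007], 0.54)]
side tray_mouth [([0.421, 0.255, 0.002], 0.96)]
wrist tray [([0.491, 0.28, 0.004], 0.92)]
wrist tray_grip [([0.6, 0.319, 0.03], 0.62)]
wrist tray_mouth [([0.42, 0.253, 0.002], 0.6)]
21.5 [0.48989931 0.01396143 0.13225377]
```

{"method": "drive_tool", "body": {
  "increments": [
    [[-0.18,0.4,0],0],
    [[-0.36,0.78,0],0]
  ],
  "jaw": 0.5
}}

```text
t: 21.75
position: [0.5265, 0.0926, 0.1326]
tool_rot: [0.001, 3.141, -0.0]
wrist_force: [0.4, -1.0, 0.5]
finger_gap: 0.501
grip_force: 0.0
```

{"method": "drive_tool", "body": {
  "increments": [
    [[-0.18,0.4,0],0],
    [[-0.36,0.78,0],0]
  ]
}}

```text
t: 22.0
position: [0.5624, 0.1713, 0.1324]
tool_rot: [-0.001, 3.141, -0.0]
wrist_force: [0.8, 0.0, 0.1]
finger_gap: 0.503
grip_force: 0.0
```

{"method": "drive_tool", "body": {
  "increments": [
    [[-0.18,0.4,0],0],
    [[-0.36,0.78,0],0]
  ]
}}

```text
t: 22.25
position: [0.5983, 0.2495, 0.1322]
tool_rot: [-0.001, 3.142, -0.0]
wrist_force: [0.7, 0.1, 0.6]
finger_gap: 0.502
grip_force: 0.0
```

{"method": "drive_tool", "body": {
  "increments": [
    [[-0.18,0.4,0],-0.05],
    [[-0.34,0.78,0],-0.105],
    [[-0.34,0.78,0],-0.105],
    [[-0.34,0.78,0],-0.105]
  ]
}}

```text
t: 22.75
position: [0.6314, 0.3256, 0.1318]
tool_rot: [0.515, -3.098, 0.001]
wrist_force: [0.7, -0.6, -0.4]
finger_gap: 0.498
grip_force: 0.0
```

```bash
cat >> h.py <<'E'
def ray(cam,u,v,z):
    c=imaging.camera_info(cam); f=240/np.tan(np.radians(c['vfov']/2)); Rm=np.array(c['R']);C=-Rm.T@c['t']
    d=Rm.T@[(u-c['cx'])/f,(v-c['cy'])/f,1]; return C+d*(z-C[2])/d[2]
E
python3 - <<'E'
from h import *
find(['tray_grip','tray_mouth','wood_block'],('scene','side','wrist'),2)
print(ray('scene',378,415,.038).round(3),ray('scene',350,428,.038).round(3),ray('scene',417,467,.038).round(3))
go([.632,.327,.014]);print(pose()[1].round(3))
E
```

```text
scene tray_grip [([0.593, 0.314, 0.031], 0.8)]
scene tray_mouth []
scene wood_block [([0.752, 0.298, 0.002], 0.73)]
side tray_grip [([0.596, 0.316, 0.032], 0.87)]
side tray_mouth [([0.42, 0.253, 0.004], 0.89)]
side wood_block [([0.753, 0.296, -0.002], 0.69)]
wrist tray_grip [([0.594, 0.322, 0.03], 0.73)]
wrist tray_mouth [([0.539, 0.275, 0.005], 0.51)]
wrist wood_block []
[0.718 0.244 0.038] [0.773 0.232 0.038] [0.722 0.352 0.038]
pos [0.6318 0.3259 0.1324] tool shift (full scale) [-0.01  0.01  1.18]
[[-0.946 -0.324  0.   ]
 [-0.324  0.946  0.   ]
 [-0.     0.    -1.   ]]
```

{"method": "drive_tool", "body": {
  "increments": [
    [[0,0,0.4],0],
    [[0,0,0.8],0],
    [[0,0,0.95],0]
  ],
  "jaw": 0.5
}}

```text
t: 23.72
position: [0.6297, 0.3253, 0.0339]
tool_rot: [0.516, -3.093, 0.002]
wrist_force: [-0.5, -0.1, 0.5]
finger_gap: 0.498
grip_force: 0.0
```

{"method": "drive_tool", "body": {
  "increments": [
    [[0,0,0.15],0],
    [[0,0,0.22],0],
    [[0,0,0.22],0]
  ]
}}

```text
t: 24.1
position: [0.6321, 0.3262, 0.0158]
tool_rot: [-0.516, 3.098, 0.0]
wrist_force: [0.2, -0.8, -0.1]
finger_gap: 0.499
grip_force: 0.0
```

{"method": "drive_tool", "body": {
  "increments": [
    [[0,0,0],0],
    [[0,0,0],0],
    [[0,0,0],0],
    [[0,0,0],0],
    [[0,0,0],0]
  ],
  "jaw": 0
}}

```text
t: 24.72
position: [0.6327, 0.3265, 0.0166]
tool_rot: [-0.516, 3.096, 0.001]
wrist_force: [1.0, 1.3, 4.9]
finger_gap: 0.222
grip_force: 60.1
```

{"method": "drive_tool", "body": {
  "increments": [
    [[0,0,-0.05],0],
    [[0,0,-0.1],0],
    [[0,0,-0.15],0],
    [[0,0,-0.2],0],
    [[0,0,-0.25],0],
    [[0,0,-0.25],0],
    [[0,0,-0.25],0]
  ]
}}

```text
t: 25.6
position: [0.6317, 0.326, 0.0403]
tool_rot: [0.516, -3.099, 0.0]
wrist_force: [-0.6, 0.1, -3.9]
finger_gap: 0.219
grip_force: 59.2
```

```bash
python3 - <<'E'
from h import *
find(['tray','tray_grip','tray_mouth'],('scene','side'),1)
im=snap('side','f.png'); cv2.imwrite('pics/f2.png',cv2.resize(im[300:480,140:380,::-1],(800,600)))
print(get_state()['position'],get_state()['torque'])
E
```

```text
scene tray [([0.489, 0.282, 0.023], 0.69)]
scene tray_grip []
scene tray_mouth [([0.418, 0.256, 0.024], 0.59)]
side tray [([0.541, 0.277, 0.022], 0.72)]
side tray_grip [([0.6, 0.315, 0.052], 0.6)]
side tray_mouth [([0.419, 0.255, 0.024], 0.92)]
[0.63171743 0.32602247 0.04023864] [ 0.1412908  -0.31048971  0.02660145]
```

View pics/f2.png

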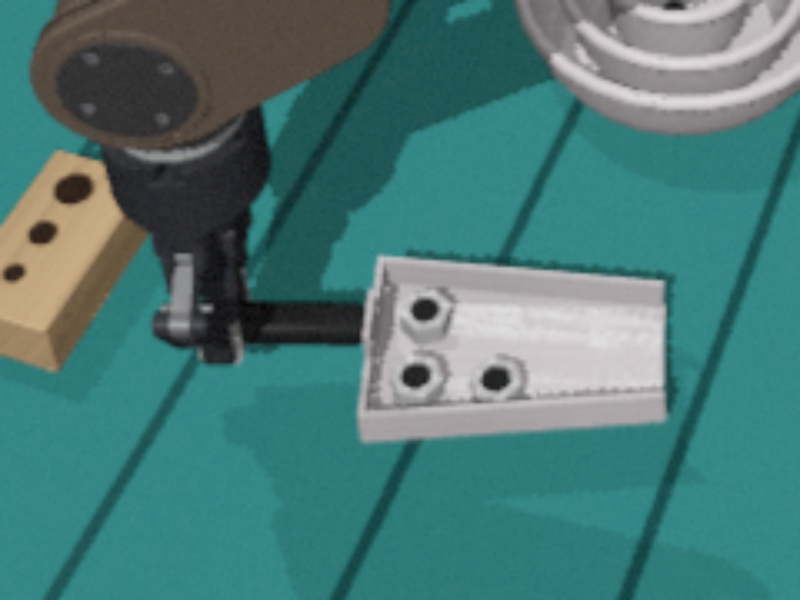

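The tray hangs level in the grip with all 3 nuts at its back. The fixed-force grip resists pivoting, so I'll set it down and test whether jaw targets near contact give a lighter grip.

{"method": "drive_tool", "body": {
  "increments": [
    [[0,0,0.1],0],
    [[0,0,0.2],0],
    [[0,0,0.245],0],
    [[0,0,0.245],0]
  ]
}}

```text
t: 26.55
position: [0.6313, 0.3259, 0.0163]
tool_rot: [0.516, -3.096, 0.001]
wrist_force: [-2.1, -0.8, 2.7]
finger_gap: 0.223
grip_force: 60.1
```

{"method": "drive_tool", "body": {
  "increments": [
    [[0,0,0],0],
    [[0,0,0],0]
  ],
  "jaw": 0.2
}}

```text
t: 26.8
position: [0.6315, 0.326, 0.0162]
tool_rot: [0.516, -3.098, 0.0]
wrist_force: [-2.7, -1.3, 3.2]
finger_gap: 0.219
grip_force: 60.1
```

{"method": "drive_tool", "body": {
  "increments": [
    [[0,0,0],0],
    [[0,0,0],0]
  ],
  "jaw": 0.215
}}

```text
t: 27.05
position: [0.6316, 0.326, 0.0161]
tool_rot: [0.516, -3.098, 0.0]
wrist_force: [-3.1, -1.8, 4.6]
finger_gap: 0.219
grip_force: 60.2
```

{"method": "drive_tool", "body": {
  "increments": [
    [[0,0,0],0],
    [[0,0,0],0]
  ],
  "jaw": 0.225
}}

```text
t: 27.3
position: [0.6317, 0.326, 0.0159]
tool_rot: [0.516, -3.099, -0.0]
wrist_force: [-3.9, -1.0, 3.8]
finger_gap: 0.226
grip_force: 32.3
```

{"method": "drive_tool", "body": {
  "increments": [
    [[0,0,0],0],
    [[0,0,0],0],
    [[0,0,0],0]
  ],
  "jaw": 0.225
}}

```text
t: 27.68
position: [0.6317, 0.326, 0.0159]
tool_rot: [0.516, -3.099, -0.0]
wrist_force: [-2.7, -1.0, 5.2]
finger_gap: 0.228
grip_force: 32.4
```

{"method": "drive_tool", "body": {
  "increments": [
    [[0,0,0],0],
    [[0,0,0],0],
    [[0,0,0],0]
  ],
  "jaw": 0.23
}}

```text
t: 28.05
position: [0.632, 0.3262, 0.0157]
tool_rot: [-0.516, 3.098, 0.001]
wrist_force: [-1.0, 0.4, 2.1]
finger_gap: 0.228
grip_force: 14.9
```

{"method": "drive_tool", "body": {
  "increments": [
    [[0,0,0],0],
    [[0,0,0],0],
    [[0,0,0],0]
  ],
  "jaw": 0.228
}}

```text
t: 28.42
position: [0.632, 0.3262, 0.0159]
tool_rot: [-0.516, 3.098, 0.001]
wrist_force: [-1.5, 1.1, 2.3]
finger_gap: 0.226
grip_force: 14.9
```

Grip force follows the jaw target (0.225 gives 32 N, 0.23 gives 15 N). The tray can therefore be carried firmly, rested on the small bowl's rim, and let pivot under a light grip as I raise the handle.

{"method": "drive_tool", "body": {
  "increments": [
    [[0,0,0],0],
    [[0,0,0],0],
    [[0,0,-0.1],0],
    [[0,0,-0.3],0],
    [[0,0,-0.5],0],
    [[0,0,-0.7],0],
    [[0,0,-0.9],0],
    [[0,0,-1],0]
  ],
  "jaw": 0
}}

```text
t: 29.42
position: [0.6327, 0.3263, 0.1185]
tool_rot: [-0.516, 3.096, 0.001]
wrist_force: [0.2, -0.0, -2.0]
finger_gap: 0.219
grip_force: 59.2
```

{"method": "drive_tool", "body": {
  "increments": [
    [[0,-0.05,0],0],
    [[0,-0.15,0],0],
    [[0,-0.28,0],0],
    [[0,-0.42,0],0],
    [[0,-0.56,0],0],
    [[0,-0.7,0],0],
    [[0,-0.84,0],0],
    [[0,-0.98,0],0]
  ]
}}

```text
t: 30.42
position: [0.6639, 0.2324, 0.1159]
tool_rot: [-0.516, 3.099, 0.0]
wrist_force: [0.0, 1.0, -2.8]
finger_gap: 0.22
grip_force: 59.1
```

{"method": "drive_tool", "body": {
  "increments": [
    [[0,-0.14,0],0],
    [[0,-0.28,0],0],
    [[0,-0.42,0],0],
    [[0,-0.56,0],0],
    [[0,-0.7,0],0],
    [[0,-0.84,0],0],
    [[0,-0.95,0],0],
    [[0,-1,0],0]
  ]
}}

```text
t: 31.42
position: [0.6962, 0.1379, 0.1158]
tool_rot: [0.515, -3.099, -0.0]
wrist_force: [0.3, -0.1, -2.9]
finger_gap: 0.217
grip_force: 59.1
```

{"method": "drive_tool", "body": {
  "increments": [
    [[0,-0.08,0],0],
    [[0,-0.18,0],0],
    [[0,-0.28,0],0],
    [[0,-0.38,0],0],
    [[0,-0.47,0],0],
    [[0,-0.52,0],0],
    [[0,-0.52,0],0],
    [[0,-0.52,0],0]
  ]
}}

```text
t: 32.42
position: [0.7127, 0.0898, 0.1158]
tool_rot: [0.517, -3.099, -0.0]
wrist_force: [-1.1, 0.5, -3.2]
finger_gap: 0.218
grip_force: 59.1
```

```bash
python3 - <<'E'
from h import *
find(['tray','tray_grip','tray_mouth','bowl_small','bowl_medium'],('scene','side'),1)
im=snap('side','g.png')
s=get_state();print(s['t'],s['position'],s['finger_gap'])
E
```

```text
scene tray []
scene tray_grip []
scene tray_mouth [([0.501, 0.02, 0.099], 0.58)]
scene bowl_small [([0.49, 0.011, 0.006], 0.69)]
scene bowl_medium [([0.492, 0.01, -0.002], 0.94)]
side tray [([0.568, 0.044, 0.1], 0.81)]
side tray_grip [([0.678, 0.078, 0.128], 0.85)]
side tray_mouth [([0.5, 0.016, 0.104], 0.97)]
side bowl_small [([0.492, 0.016, 0.008], 0.63)]
side bowl_medium [([0.488, 0.012, 0.004], 0.66)]
33.075 [0.7128468  0.08954373 0.11581423] 0.21875176352362719
```

View pics/g.png

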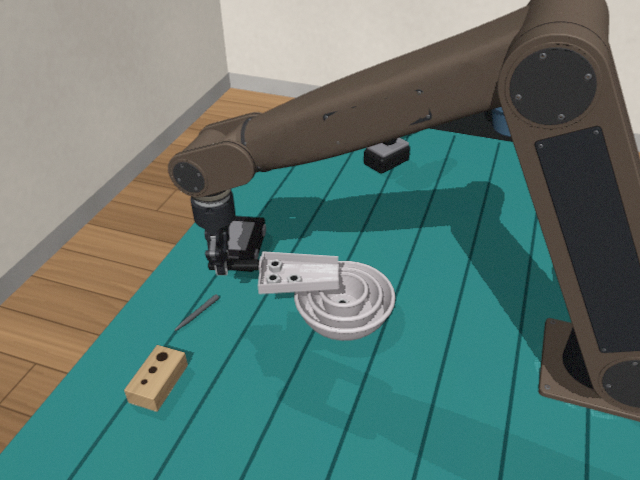

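The tray is level over the bowls, with its mouth at px (340,272) over the small bowl and the 3 nuts at the back. I'll lower it near the rim and lighten the grip.

{"method": "drive_tool", "body": {
  "increments": [
    [[0,0,0.1],0],
    [[0,0,0.2],0],
    [[0,0,0.29],0],
    [[0,0,0.29],0],
    [[0,0,0.29],0]
  ]
}}

```text
t: 33.7
position: [0.713, 0.0896, 0.0869]
tool_rot: [-0.516, 3.099, -0.0]
wrist_force: [0.1, 0.7, -2.7]
finger_gap: 0.219
grip_force: 59.1
```

{"method": "drive_tool", "body": {
  "increments": [
    [[0,0,0],0],
    [[0,0,0],0],
    [[0,0,0],0],
    [[0,0,0],0]
  ],
  "jaw": 0.23
}}

```text
t: 34.2
position: [0.7131, 0.0895, 0.0872]
tool_rot: [-0.517, 3.098, -0.0]
wrist_force: [0.6, 0.2, -1.1]
finger_gap: 0.232
grip_force: 14.4
```

{"method": "drive_tool", "body": {
  "increments": [
    [[0,0,-0.04],0],
    [[0,0,-0.08],0],
    [[0,0,-0.12],0],
    [[0,0,-0.16],0],
    [[0,0,-0.2],0],
    [[0,0,-0.2],0]
  ]
}}

```text
t: 34.95
position: [0.7132, 0.0895, 0.1075]
tool_rot: [-0.516, 3.098, -0.0]
wrist_force: [0.9, 0.1, -0.8]
finger_gap: 0.231
grip_force: 14.3
```

```bash
python3 - <<'E'
from h import *
find(['tray','tray_grip','tray_mouth','bowl_small'],('scene','side'),1)
s=get_state();print(s['t'],s['position'],s['finger_gap'],s['grip_force'],s['torque'])
E
```

```text
scene tray [([0.574, 0.046, 0.075], 0.94)]
scene tray_grip [([0.674, 0.076, 0.115], 0.58)]
scene tray_mouth [([0.504, 0.02, 0.067], 0.68)]
scene bowl_small [([0.488, 0.014, 0.007], 0.63)]
side tray [([0.571, 0.043, 0.072], 0.73)]
side tray_grip [([0.68, 0.076, 0.117], 0.83)]
side tray_mouth [([0.505, 0.018, 0.069], 0.9)]
side bowl_small [([0.491, 0.017, 0.004], 0.55)]
35.45 [0.71290139 0.08952057 0.10682862] 0.22612354220468128 14.350184351205826 [-0.0295746  -0.16620147  0.01382351]
```

Pivoting works: the tilt is about 0.12 rad with the floor on the rim. I'll raise further while moving forward to keep the overhang.

{"method": "drive_tool", "body": {
  "increments": [
    [[0.04,0,-0.05],0],
    [[0.06,0,-0.1],0],
    [[0.09,0,-0.15],0],
    [[0.12,0,-0.2],0],
    [[0.12,0,-0.22],0],
    [[0.12,0,-0.22],0]
  ]
}}

```text
t: 36.2
position: [0.7015, 0.0856, 0.1291]
tool_rot: [-0.517, 3.099, -0.0]
wrist_force: [-0.7, 0.0, -2.0]
finger_gap: 0.23
grip_force: 14.3
```

```bash
python3 - <<'E'
from h import *
find(['tray','tray_grip','tray_mouth','bowl_small','tray_nut1'],('scene','side'),3)
s=get_state();print(s['t'],s['position'],s['finger_gap'],s['grip_force'],s['torque'])
im=snap('side','i.png'); cv2.imwrite('pics/i2.png',cv2.resize(im[200:380,200:440,::-1],(800,600)))
E
```

```text
scene tray [([0.57, 0.045, 0.08], 0.88)]
scene tray_grip [([0.664, 0.072, 0.133], 0.86), ([0.779, -0.095, -0.001], 0.42), ([0.491, 0.015, 0.004], 0.28)]
scene tray_mouth [([0.498, 0.021, 0.065], 0.98)]
scene bowl_small [([0.493, 0.013, 0.006], 0.8)]
scene tray_nut1 [([0.572, 0.066, 0.087], 0.63), ([0.612, 0.077, 0.094], 0.55)]
side tray [([0.564, 0.043, 0.081], 0.95)]
side tray_grip [([0.671, 0.071, 0.133], 0.85)]
side tray_mouth [([0.501, 0.016, 0.066], 0.81)]
side bowl_small [([0.491, 0.015, 0.006], 0.73)]
side tray_nut1 [([0.608, 0.077, 0.096], 0.69), ([0.62, 0.041, 0.095], 0.57), ([0.574, 0.064, 0.086], 0.55)]
36.8 [0.70152776 0.08565849 0.12879701] 0.22797913108844053 14.328261762857437 [-0.03078859 -0.05031727  0.12185852]
```

View pics/i2.png

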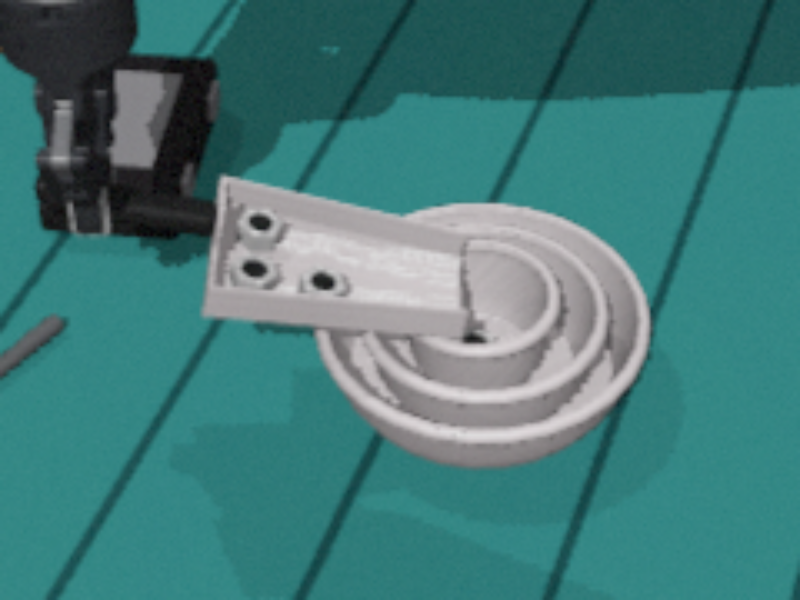

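The tilt is now about 0.23 rad with all three nuts still on the tray and the mouth centred over the small bowl. I'll keep tipping slowly.

{"method": "drive_tool", "body": {
  "increments": [
    [[0.01,0,-0.03],0],
    [[0.03,0,-0.06],0],
    [[0.04,0,-0.09],0],
    [[0.06,0,-0.12],0],
    [[0.08,0,-0.15],0],
    [[0.09,0,-0.18],0],
    [[0.1,0,-0.2],0],
    [[0.1,0,-0.2],0]
  ]
}}

```text
t: 37.85
position: [0.692, 0.0824, 0.149]
tool_rot: [-0.517, 3.099, -0.0]
wrist_force: [-1.0, 0.3, -2.5]
finger_gap: 0.237
grip_force: 14.3
```

{"method": "drive_tool", "body": {
  "increments": [
    [[0.01,0,-0.03],0],
    [[0.03,0,-0.06],0],
    [[0.04,0,-0.09],0],
    [[0.06,0,-0.12],0],
    [[0.08,0,-0.15],0],
    [[0.09,0,-0.18],0],
    [[0.1,0,-0.2],0],
    [[0.1,0,-0.2],0]
  ]
}}

```text
t: 38.85
position: [0.6828, 0.0792, 0.1693]
tool_rot: [-0.516, 3.098, -0.0]
wrist_force: [-0.7, -0.1, -1.7]
finger_gap: 0.23
grip_force: 14.4
```

```bash
python3 - <<'E'
from h import *
find(['tray','tray_grip','tray_mouth','bowl_small','tray_nut1'],('scene','side'),4)
s=get_state();print(s['t'],s['position'],s['finger_gap'],s['grip_force'])
im=snap('side','j.png'); cv2.imwrite('pics/j2.png',cv2.resize(im[200:380,200:440,::-1],(800,600)))
E
```

```text
scene tray [([0.562, 0.044, 0.093], 0.71)]
scene tray_grip [([0.65, 0.068, 0.166], 0.86)]
scene tray_mouth [([0.499, 0.021, 0.065], 0.67), ([0.493, 0.011, -0.001], 0.67)]
scene bowl_small [([0.491, 0.014, 0.005], 0.89), ([0.563, 0.044, 0.094], 0.38)]
scene tray_nut1 [([0.485, -0.003, 0.02], 0.58), ([0.472, 0.021, 0.035], 0.48), ([0.474, 0.02, 0.029], 0.44)]
side tray [([0.564, 0.041, 0.094], 0.9), ([0.779, -0.1, 0.003], 0.69), ([0.483, -0.006, 0.021], 0.5)]
side tray_grip [([0.653, 0.067, 0.165], 0.8)]
side tray_mouth [([0.5, 0.018, 0.066], 0.84)]
side bowl_small [([0.493, 0.013, 0.008], 0.59)]
side tray_nut1 [([0.482, -0.006, 0.018], 0.59), ([0.473, 0.018, 0.028], 0.47)]
39.45 [0.68260426 0.07912699 0.16883695] 0.23201060640720847 14.452438652515411
```

View pics/j2.png

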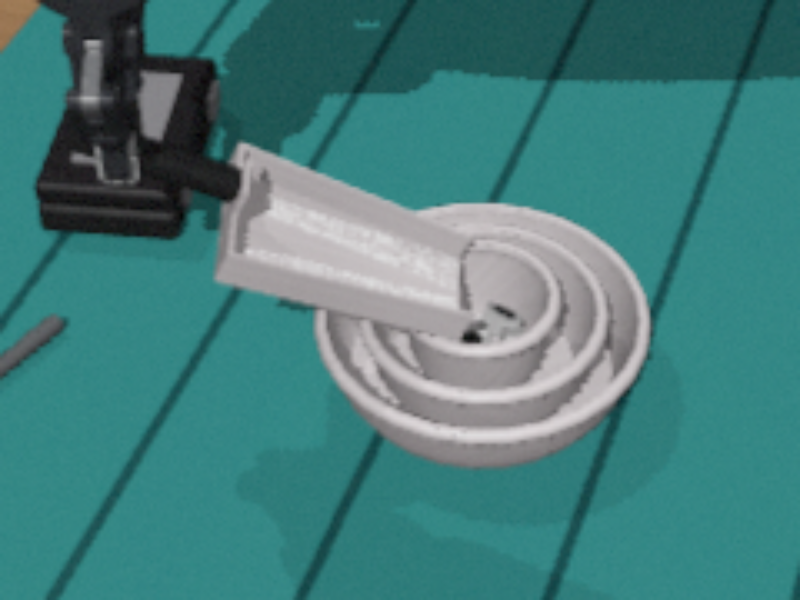

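The tray is empty and the nuts are in the small bowl. I'll grip firmly, lift off and take the tray back.

{"method": "drive_tool", "body": {
  "increments": [
    [[0,0,0],0],
    [[0,0,0],0],
    [[0,0,-0.2],0],
    [[-0.1,0,-0.4],0],
    [[-0.2,0.1,-0.6],0],
    [[-0.32,0.3,-0.6],0],
    [[-0.32,0.5,-0.6],0]
  ],
  "jaw": 0
}}

```text
t: 40.38
position: [0.6965, 0.1385, 0.2285]
tool_rot: [0.517, -3.099, -0.001]
wrist_force: [0.4, 0.9, -2.1]
finger_gap: 0.219
grip_force: 59.7
```

{"method": "drive_tool", "body": {
  "increments": [
    [[0,0.3,0],0],
    [[0,0.6,0],0],
    [[0,0.9,0],0],
    [[0,1,0],0]
  ]
}}

```text
t: 40.88
position: [0.6622, 0.2338, 0.2273]
tool_rot: [0.521, -3.095, -0.0]
wrist_force: [0.6, -0.4, -1.9]
finger_gap: 0.219
grip_force: 59.8
```

{"method": "drive_tool", "body": {
  "increments": [
    [[0,0.3,0],0],
    [[0,0.6,0],0],
    [[0,0.9,0],0],
    [[0,1,0],0],
    [[0,1,0],0]
  ]
}}

```text
t: 41.5
position: [0.6315, 0.3259, 0.2283]
tool_rot: [0.518, -3.098, 0.002]
wrist_force: [-0.0, 0.1, -2.7]
finger_gap: 0.219
grip_force: 59.8
```

```bash
python3 - <<'E'
from h import *
find(['tray','tray_grip','tray_mouth','bowl_small','bowl_medium'],('scene','side'),1)
s=get_state();print(s['t'],s['position'],s['finger_gap'],s['grip_force'])
E
```

```text
scene tray []
scene tray_grip [([0.596, 0.314, 0.225], 0.59)]
scene tray_mouth []
scene bowl_small [([0.492, 0.012, 0.008], 0.58)]
scene bowl_medium [([0.489, 0.009, 0.001], 0.6)]
side tray [([0.511, 0.291, 0.151], 0.6)]
side tray_grip [([0.603, 0.314, 0.224], 0.91)]
side tray_mouth [([0.45, 0.259, 0.123], 0.88)]
side bowl_small [([0.494, 0.015, 0.005], 0.79)]
side bowl_medium [([0.486, 0.014, 0.002], 0.91)]
42.1 [0.63185134 0.32587718 0.22885493] 0.2192257420227488 59.77083742618561
```

{"method": "drive_tool", "body": {
  "increments": [
    [[0,0,0.3],0],
    [[0,0,0.6],0],
    [[0,0,0.9],0],
    [[0,0,1],0],
    [[0,0,1],0]
  ]
}}

```text
t: 42.72
position: [0.6315, 0.326, 0.1283]
tool_rot: [0.516, -3.098, 0.0]
wrist_force: [0.1, -1.0, -1.3]
finger_gap: 0.217
grip_force: 59.7
```

{"method": "drive_tool", "body": {
  "increments": [
    [[0,0,0],0],
    [[0,0,0],0],
    [[0,0,0.1],0],
    [[0,0,0.2],0],
    [[0,0,0.3],0],
    [[0,0,0.4],0],
    [[0,0,0.5],0],
    [[0,0,0.6],0]
  ],
  "jaw": 0.23
}}

```text
t: 43.72
position: [0.6316, 0.326, 0.0678]
tool_rot: [0.516, -3.098, 0.0]
wrist_force: [0.3, 0.5, 0.1]
finger_gap: 0.229
grip_force: 14.1
```

{"method": "drive_tool", "body": {
  "increments": [
    [[0,0,0.1],0],
    [[0,0,0.2],0],
    [[0,0,0.3],0],
    [[0,0,0.4],0],
    [[0,0,0.48],0],
    [[0,0,0.52],0],
    [[0,0,0.52],0],
    [[0,0,0.52],0]
  ]
}}

```text
t: 44.72
position: [0.6317, 0.326, 0.017]
tool_rot: [-0.517, 3.099, -0.0]
wrist_force: [0.1, -0.3, 0.8]
finger_gap: 0.234
grip_force: 14.0
```

```bash
python3 - <<'E'
from h import *
find(['tray','tray_grip','tray_mouth'],('scene','side'),1)
s=get_state();print(s['t'],s['position'],s['finger_gap'],s['grip_force'],s['wrist_force'])
E
```

```text
scene tray [([0.489, 0.284, 0.002], 0.66)]
scene tray_grip []
scene tray_mouth [([0.421, 0.254, 0.003], 0.65)]
side tray [([0.486, 0.28, 0.002], 0.96)]
side tray_grip [([0.6, 0.313, 0.03], 0.77)]
side tray_mouth [([0.419, 0.251, 0.008], 0.81)]
45.125 [0.63170064 0.32598426 0.01685211] 0.2295590988600852 14.074656665325165 [-0.94219394 -0.29315808  1.03974963]
```

Flat on the bench. I'll release, retract and check.

{"method": "drive_tool", "body": {
  "increments": [
    [[0,0,0],0],
    [[0,0,0],0],
    [[0,0,0],0],
    [[0,0,-0.3],0],
    [[0,0,-0.7],0],
    [[0,0,-1],0]
  ],
  "jaw": 0.45
}}

```text
t: 45.88
position: [0.6323, 0.3262, 0.1188]
tool_rot: [-0.516, 3.097, 0.001]
wrist_force: [-0.1, -0.1, -0.6]
finger_gap: 0.451
grip_force: 0.0
```

{"method": "drive_tool", "body": {
  "increments": [
    [[0,0.3,-0.5],0],
    [[0,0.6,-1],0],
    [[0,0.6,-1],0],
    [[0,0.6,-1],0]
  ]
}}

```text
t: 46.38
position: [0.612, 0.3826, 0.2163]
tool_rot: [0.517, -3.098, 0.001]
wrist_force: [0.7, -0.4, 0.5]
finger_gap: 0.451
grip_force: 0.0
```

```bash
python3 - <<'E'
from h import *
find(['tray','tray_grip','tray_mouth','bowl_small','bowl_medium','bowl_large','loose_nut1'],('scene','side'),5)
a=snap('scene','k.png');b=snap('side','l.png')
m=np.hstack([cv2.resize(a[160:480,200:520],(400,400)),cv2.resize(b[240:480,140:440],(400,400))])
m2=np.hstack([cv2.resize(a[215:305,340:440],(400,200+160)),cv2.resize(b[250:350,290:400],(400,360))])
cv2.imwrite('pics/m.png',cv2.resize(np.vstack([m,m2]),(750,600))[:,:,::-1])
print(get_state()['t'])
E
```

```text
scene tray [([0.489, 0.283, 0.002], 0.9)]
scene tray_grip []
scene tray_mouth []
scene bowl_small [([0.49, 0.012, 0.003], 0.81)]
scene bowl_medium [([0.49, 0.009, -0.001], 0.76), ([0.548, -0.577, 0.004], 0.75)]
scene bowl_large [([0.484, -0.006, 0.02], 0.73)]
scene loose_nut1 [([0.497, 0.009, 0.01], 0.69), ([0.491, 0.011, 0.001], 0.42)]
side tray [([0.486, 0.279, 0.002], 0.9)]
side tray_grip [([0.597, 0.314, 0.031], 0.77)]
side tray_mouth []
side bowl_small [([0.492, 0.014, 0.004], 0.71), ([0.779, -0.101, 0.0], 0.43)]
side bowl_medium [([0.489, 0.014, 0.004], 0.59)]
side bowl_large []
side loose_nut1 [([0.475, 0.015, 0.03], 0.58), ([0.486, 0.276, -0.0], 0.41), ([0.495, 0.009, 0.012], 0.4), ([0.488, 0.016, 0.003], 0.33)]
47.275
```

View pics/m.png

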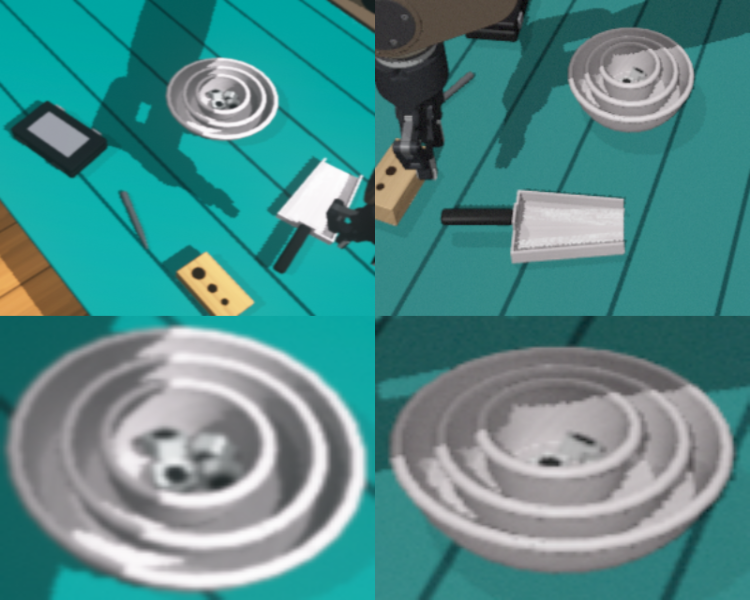

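View pics/l.png

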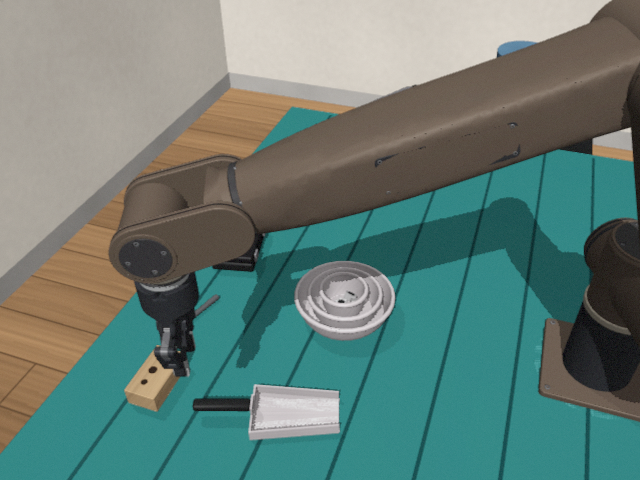

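Four nuts are in the small bowl, the bowls are nested, the empty tray is flat at about px (295,412), and no stray nuts are in sight. I'm handing in.

```bash
python3 -c "
from bench import robot
print(robot.close_job())"
```

```text
the job is handed in; nothing more can be done
None
```

The job is handed in, with no verdict returned; the last pictures show the three bowls nested in size order, all four visible nuts (three from the tray, one astray) in the smallest bowl, and the empty tray flat on the bench.

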